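Catch the chisel case's falling lid and let it down

ROBOT

A 6-joint arm with a two-finger parallel gripper is mounted at the origin on the work surface. World frame = base frame: x ahead of the robot, y to its left, z up, the work surface at z = 0. Lengths are in m, angles in degrees, forces in N, time in s.
With the tool pointing down it reaches from about 0.3 to 0.75 m from the base axis. Payload 8.5 kg.
Tool frame: the origin (TCP) lies at the very end of the fingers, on their centre line; the grasp point (between the pads) lies 19 mm behind it (env.grasp_offset is the distance from the TCP to the grasp point, in m); y points along the fingers, z is the direction in which the jaws open and shut, and the axes are right-handed (so a half turn about y gives the same grasp; the last joint's range is limited). The gripper opens to 85 mm and grips with 20 to 120 N. Pads are 22 mm wide; open, the fingers measure 114 mm over their backs; the gripper's body (76 mm by 85 mm) begins 54 mm behind the grasp point. The pads swing forward as they close: fully open they stand 13 mm farther back than shut.
Start: joints at [-84.127, 21.807, 74.336, -0, 83.858, -12.336], TCP at [0.172, -0.522, 0.195] pointing down, gripper open.
Joint ranges: [-178.18, 178.18], [-50.72, 133.34], [12.68, 142.11], [-81.47, 261.47], [9.98, 163.14], [-165.26, 165.26]. Speed limits (degrees/s): [136.94, 136.94, 180, 180, 180, 180].

INTERFACE

Orientations are given as a 3x3 rotation matrix whose columns are the frame's x, y, z axes.
In Python, from rig import env gives the robot as it stands. The module is installed in compiled form; this text tells all that it offers.
- The arm moves only by the shell command python3 -m pendant 'ROWS' [FORCE]. ROWS is JSON, a list of rows, each a list of 3 entries, a list of its own where there are three numbers: the shift along the world's x, y, z as a fraction of full scale, then the turn about the world's z as a fraction of full scale, then the opening, from 0 (shut) to 1 (fully open). A call has 1 to 12 rows; each row shifts and turns the commanded pose from where the row before left it; what a row does not reach is not made up. Full scale, the value 1, is 30 mm for a shift and 5 degrees for a turn. A row lasts 1/12 s, in which the tool goes at most 41.7 mm and 7.16 degrees, less where a joint would pass 70% of its speed; a pose out of reach is approached as far as the arm can. A call with a number of a shift or a turn outside -1 to 1 is refused whole. A call with a gripper value outside its range is refused whole. The fingers move at their own pace and stop on an object; FORCE is the grip in N (left out, the last holds). Time passes only in rows, so rows that do not move let the fingers close. It gives the time, the measured TCP pose, the force and the opening at its end, in the units of the state.
- env.observe(): the state, without advancing time (a new reading comes with each control period).
- env.get_image(name): name is "side" or "top"; returns (picture, depth): 384x512x3 uint8, red, green, blue; 384x512 float32, m along the optical axis (not along the pixel's ray), 0 where there is no reading.
- env.camera_model(name): a dict with "camera_matrix" (3x3 intrinsics, pixels), "R" (3x3) and "t" (3): a world point X has camera coordinates R X + t. Camera axes: x right, y down, z forward; pixel columns grow to the right and rows downward; lengths in m; the calibration is good to about 2 mm. A picture is of the moment at which its call begins. camera_model takes no time and is no camera call.
- env.close_job(): hands the job in, once; it reports no verdict.
The state is a dict: "time_s": time; "q": joint angles; "qvel": joint speeds; "joint_efforts": joint torques, N m; "position": TCP position; "tool_rot": TCP orientation; "ft_force": force on the tool from outside, world axes, zero at the start; "wrist_torque": the same for the moment, N m; "grip_width": finger opening in m.
Only numpy, scipy, OpenCV 4.12 (cv2) and the standard library are available. Lean on these libraries where they do the work, as an engineer would, in place of code of your own. Each camera call takes 0.05 s, during which the arm holds its last target.

TASK

The lid of the chisel case stands open, leaning back. Tip it forward past upright with a fingertip so that it starts to fall, catch it from below on the back of a finger while it is still well up, and lower it gently until it is fully shut, without letting it knock on the case, then take the hand clear. Only touch the lid, lightly, with the outside of the fingers: do not grip it, do not heave it up again, and leave everything else on the bench as it stands.

Things in the scene. Friction and masses are not known exactly. Their poses are not given: they have to be found in the camera images.
- case: Open wooden chisel case fixed to the bench, 120 (its x) x 220 (its y) x 75 mm high, with chisels lying inside below the rim. Origin: centre of its underside, on the bench. Its front faces its own -x (roughly the robot), its hinge runs along its y at the top of the far wall (x = +60 mm, height 75 mm).
- lid (a joint): Lid angle, rad: 0 shut, 1.57 upright, 1.75 back stop. Starts leaning back on that stop. Balances near 1.52; below about 1.45 it falls towards the robot by itself. Tired damper (0.42 N m s/rad): slow at first, fastest at the end. From 1.4 to 0.4 takes about 4 to 6 s; left alone it knocks shut at 0.45 to 0.65 rad/s.
- lid_edge (a point): Middle of the free edge of the lid's dark finger tongue, on its underside, which faces the robot when the lid is upright. Its -x axis points from the hinge out to this edge, 155 mm away, its y along the hinge, its z out of the lid's outer face. Flat lid 10 mm thick, 0.29 to 0.4 kg: 120 x 220 mm, ends level with the case front; the tongue, 90 mm wide, juts 35 mm past it at the middle.
- lid_hinge (a point): Middle of the hinge line, 75 mm above the bench, at the level of the lid's underside; same axes as the lid.
- glue: Bystander: white glue bottle with red cap, 52 mm across, 150 mm high, standing 30 to 50 mm clear of the +y end of the lid. Origin: centre of underside.
- mallet: Bystander: wooden mallet lying down, handle 24 mm thick along its x, head 60 x 110 x 60 mm at its +x end, about 45 mm clear of the -y end of the lid. Origin: on the bench under it, 50 mm short of the head's centre.
- plane: Bystander: wooden hand plane 200 x 55 x 100 mm high with its iron. Origin: centre of underside.
- tape: Bystander: blue tape roll lying flat, 100 mm across, 24 mm high. Origin: centre of underside.
- sander: Bystander: cork sanding block 110 x 65 x 30 mm. Origin: centre of underside.
- mug: Bystander: blue mug, 80 mm across, 90 mm high, handle at its +y. Origin: centre of underside.
- offcut: Bystander: wood offcut 160 x 45 x 35 mm. Origin: centre of underside.

How it is judged (in metres and radians):
On the way, in this order (a step that is already met when the one before it is completed fails the run):
1. the lid has been tipped forward past its balance point (below 1.45 rad) (value of joint lid below 1.45 rad), for 0.05 s.
2. the falling lid is caught: between 1.0 and 0.1 rad it bears on the fingers (over 0.4 N) and sinks slower than 0.3 rad/s (value of joint lid between 0.1 and 1 rad and velocity of joint lid above -0.3 rad/s and contact force between the fingers and lid above 0.4 N), for 0.2 s.
At the end, for the whole second after the job is handed in: The lid is fully shut (under 0.02 rad, 3 mm at the edge) and at rest, the hand is clear of it, and the bystanders are within 15 mm of where they stood (value of joint lid below 0.02 rad and velocity of joint lid between -0.02 and 0.02 rad/s and distance of each of glue, mallet, plane, tape, sander, mug, offcut from where it was at the start of the episode below 0.015 m); the robot touches nothing.
It fails at once if the lid drops onto the case (faster than 0.38 rad/s, 60 mm/s at its edge, within the last 15 mm down to the last 5 mm) (value of joint lid between 0.03 and 0.1 rad and velocity of joint lid below -0.38 rad/s).
It fails at once if the lid is gripped or shoved (over 20 N from the fingers) (contact force between the fingers and lid above 20 N).
It fails at once if the lid is heaved up again once it is down (faster than 0.5 rad/s upward, below 1.2 rad) (value of joint lid below 1.2 rad and velocity of joint lid above 0.5 rad/s).
It fails at once if a bystander is moved over 20 mm or lifted (distance of any of glue, mallet, plane, tape, sander, mug, offcut from where it was at the start of the episode above 0.02 m).
It also fails if it takes over 54 s, if anything falls off the work surface, if the arm or the gripper's body presses on something with over 40 N, if the wrist force passes 120 N, or if a joint passes its speed limit or range.

## Working session

There is one attempt and no reset: what is moved stays moved. The work goes in short steps, Python scripts to look and compute and a shell command to move; the robot and the scene stay as the last step left them, time stands still between calls to the robot, and variables do not carry over. Pictures are saved under pics/ and viewed, and the job is handed in when it is done.

```bash
mkdir -p pics
cat > h.py <<'E'
from rig import env
import numpy as np, cv2
def snap(name,fn):
    im,d=env.get_image(name); cv2.imwrite('pics/'+fn,im[:,:,::-1]); np.savez(''+fn[:-4]+'.npz',im=im,d=d); return im,d
def pts(name,d):
    m=env.camera_model(name);K=np.array(m['camera_matrix']);R=np.array(m['R']);t=np.array(m['t']).ravel()
    v,u=np.mgrid[:d.shape[0],:d.shape[1]]
    c=np.stack([(u-K[0,2])/K[0,0]*d,(v-K[1,2])/K[1,1]*d,d],-1)
    return (c-t)@R
E
python3 - <<'E'
from h import *
s=env.observe();print(s)
for n in('side','top'):
    im,d=snap(n,n+'0.png');m=env.camera_model(n);print(n,m, 'cam pos',-np.array(m['R']).T@np.array(m['t']).ravel())
E
```

```text
{'time_s': 0.0, 'q': array([-8.41280288e+01,  2.18412151e+01,  7.43862040e+01,  3.53036873e-04,
        8.38573109e+01, -1.23371769e+01]), 'qvel': array([-0.00718863,  0.06103676, -0.19838519,  0.00528076, -0.05040686,
       -0.0923177 ]), 'joint_efforts': array([-2.86530994e-04, -4.48459375e+01, -2.31280732e+01, -2.08048373e-04,
        4.71236272e-03, -1.44971676e-05]), 'position': array([ 0.17181773, -0.52210473,  0.19460117]), 'tool_rot': array([[-9.49922402e-01, -1.45197651e-04,  3.12485856e-01],
       [-3.12485723e-01,  1.47168486e-03, -9.49921316e-01],
       [-3.21954359e-04, -9.99998907e-01, -1.44335861e-03]]), 'ft_force': array([-0.41158516,  0.76218789, -0.11265532]), 'wrist_torque': array([ 0.00154302, -0.03611171, -0.0446577 ]), 'grip_width': 0.08521482220716163}
side {'camera_matrix': array([[431.56252394,   0.        , 251.91659281],
       [  0.        , 431.56252394, 188.00942693],
       [  0.        ,   0.        ,   1.        ]]), 'R': array([[-0.9903078 , -0.13787632,  0.0167504 ],
       [-0.08529326,  0.50853335, -0.85680739],
       [ 0.10961531, -0.84993174, -0.51536446]]), 't': array([0.49640834, 0.12924491, 1.25101425])} cam pos [0.36549045 1.06599432 0.74715124]
top {'camera_matrix': array([[420.24843125,   0.        , 256.41712177],
       [  0.        , 420.24843125, 198.44233532],
       [  0.        ,   0.        ,   1.        ]]), 'R': array([[ 0.01685243, -0.99984062, -0.00589285],
       [-0.99040266, -0.01588415, -0.13729625],
       [ 0.13718077,  0.00815007, -0.9905125 ]]), 't': array([-0.0102433 ,  0.5361609 ,  1.37913507])} cam pos [ 0.341997   -0.01296525  1.43960304]
```

View pics/side0.png

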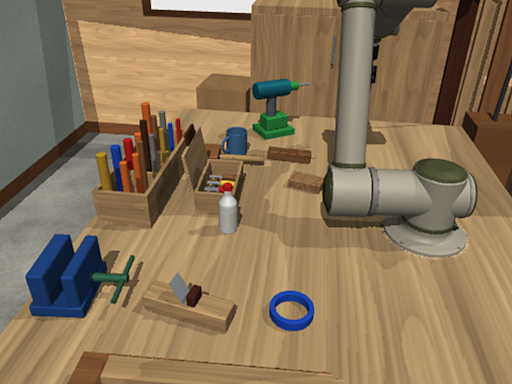

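View pics/top0.png

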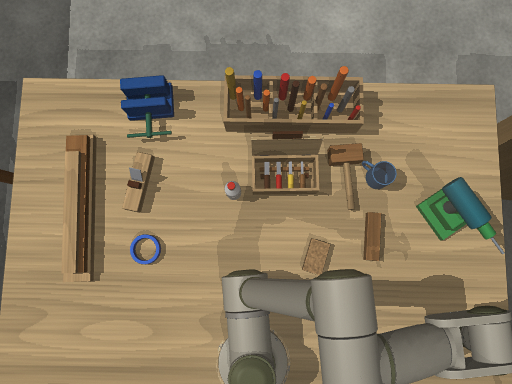

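The side view shows the open case at about (218,185) with the lid leaning back at (193,165) and the glue at (228,212). In the top view the case spans cols 251–319 and rows 155–193. The lid band is at rows 138–155 with its tongue near (287,135), the glue is at (232,188) and the mallet is at (347,154).

Run:
```python
from h import *
im=np.load('top0.npz');d=im['d'];im=im['im']
P=pts('top',d);cv2.imwrite('pics/topz.png',cv2.resize(im[120:215,215:385,::-1],None,fx=4.6,fy=4.6,interpolation=cv2.INTER_NEAREST))
for u in (262,287,308):
    print('col',u)
    for v in range(126,204,2): print(v,P[v,u].round(3),im[v,u])
s=np.load('side0.npz');cv2.imwrite('pics/sidez.png',cv2.resize(s['im'][115:245,160:300,::-1],None,fx=4.6,fy=4.6,interpolation=cv2.INTER_NEAREST))
```

```text
col 262
126 [ 0.781 -0.016  0.063] [69 57 40]
128 [ 0.781 -0.017  0.04 ] [68 55 38]
130 [ 0.78  -0.017  0.02 ] [73 61 43]
132 [ 0.777 -0.017  0.005] [96 82 58]
134 [ 0.774 -0.017 -0.008] [156 133  99]
136 [ 0.763 -0.017  0.003] [124 106  78]
138 [ 0.702 -0.017  0.191] [171 146 107]
140 [ 0.697 -0.017  0.187] [95 80 60]
142 [ 0.694 -0.017  0.175] [101  87  65]
144 [ 0.692 -0.017  0.16 ] [98 83 62]
146 [ 0.688 -0.017  0.147] [103  87  64]
148 [ 0.687 -0.017  0.129] [101  85  62]
150 [ 0.684 -0.017  0.116] [94 80 57]
152 [ 0.682 -0.018  0.096] [81 69 51]
154 [ 0.679 -0.018  0.08 ] [79 66 50]
156 [ 0.675 -0.018  0.071] [159 133  94]
158 [ 0.666 -0.018  0.078] [109  90  65]
160 [ 0.669 -0.018  0.038] [72 59 42]
162 [ 0.669 -0.018  0.008] [81 68 49]
164 [ 0.662 -0.019  0.006] [93 76 54]
166 [ 0.654 -0.019  0.009] [96 80 58]
168 [ 0.645 -0.019  0.021] [74 56 34]
170 [ 0.636 -0.019  0.027] [71 52 33]
172 [ 0.633 -0.019  0.009] [91 74 51]
174 [ 0.621 -0.019  0.034] [55 41 27]
176 [ 0.614 -0.019  0.032] [57 41 27]
178 [ 0.608 -0.019  0.028] [53 42 28]
180 [ 0.605 -0.019  0.007] [92 77 55]
182 
[... 2813 characters left out ...]
0.176  0.029] [131  92  59]
170 [ 0.641 -0.177  0.017] [67 49 33]
172 [ 0.635 -0.178  0.011] [105  87  64]
174 [ 0.624 -0.176  0.031] [89 65 46]
176 [ 0.618 -0.176  0.027] [85 61 43]
178 [ 0.613 -0.178  0.014] [101  81  60]
180 [ 0.608 -0.179  0.007] [94 78 55]
182 [ 0.6   -0.178  0.011] [99 82 58]
184 [ 0.593 -0.178  0.01 ] [96 77 57]
186 [ 0.587 -0.179  0.004] [89 73 53]
188 [ 0.568 -0.171  0.076] [167 138  99]
190 [ 0.562 -0.171  0.075] [140 117  83]
192 [ 0.562 -0.176  0.033] [79 66 47]
194 [ 0.56  -0.179 -0.001] [101  86  63]
196 [ 0.553 -0.18  -0.003] [152 130  95]
198 [ 0.546 -0.18  -0.003] [152 129  95]
200 [ 0.539 -0.179 -0.001] [160 137  99]
202 [ 0.532 -0.18  -0.003] [153 131  96]
```

View pics/topz.png

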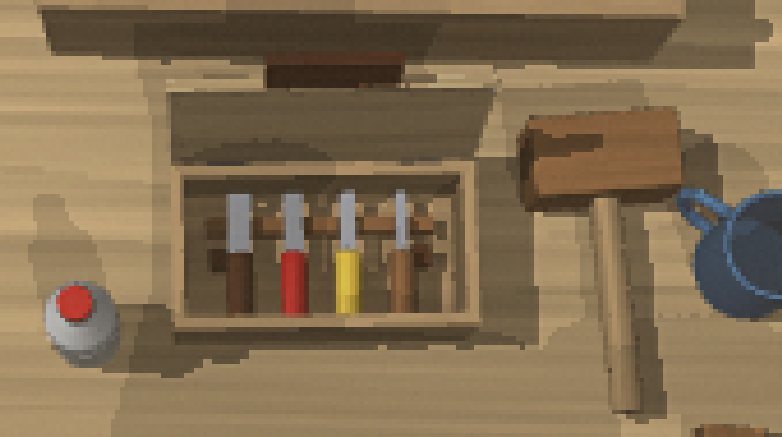

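View pics/sidez.png

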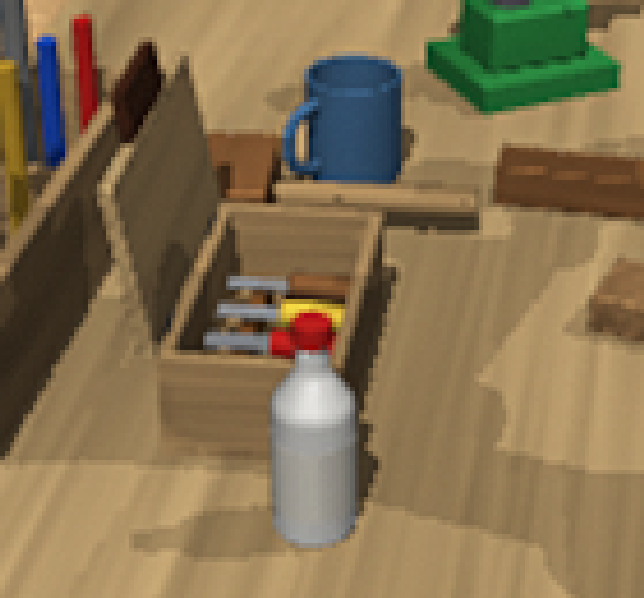

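Run:
```python
from h import *
z=np.load('top0.npz');P=pts('top',z['d']);im=z['im'].astype(int)
# lid underside plane (light part + tongue)
m=np.zeros(P.shape[:2],bool);m[141:154,256:315]=1
q=P[m];c=q.mean(0);u,s,vt=np.linalg.svd(q-c);n=vt[2];n*=-np.sign(n[0]);print('lid plane n',n.round(4),'rms',s[2]/len(q)**.5,'theta',np.degrees(np.arctan2(n[2],-n[0])),'->lid angle',np.pi/2-np.arctan2(n[2],-n[0]) if 0 else None,'yaw',np.degrees(np.arctan2(-n[1],-n[0])))
# x on plane at z=.075
for y in(-.2,-.092,.02): print('hinge x at y',y,c[0]-((.075-c[2])*n[2]+(y-c[1])*n[1])/n[0], 'at z=.2275', c[0]-((.2275-c[2])*n[2]+(y-c[1])*n[1])/n[0])
# rim points
Z=P[...,2];r=(Z>.065)&(Z<.085)&(P[...,0]>.54)&(P[...,0]<.7)&(P[...,1]>-.24)&(P[...,1]<.04)
hull=P[r][:,:2];rect=cv2.minAreaRect((hull*1000).astype(np.float32));print('rim rect',rect,len(hull))
# tongue
dark=(im.sum(2)<150)&(Z>.195)&(P[...,0]>.69)&(P[...,0]<.73)
t=P[dark];print('tongue',t.min(0),t.max(0),len(t))
# rack heights
for x0 in np.arange(.72,.92,.02):
    k=(P[...,0]>x0)&(P[...,0]<x0+.02)&(P[...,1]>-.2)&(P[...,1]<.03)&~dark
    print(round(x0,2),np.percentile(Z[k],[50,99,100]).round(3) if k.any() else None)
k=(Z>.2)&(P[...,0]>.7)
for p in P[k][::12]: pass
```

```text
lid plane n [-0.9876 -0.0193 -0.1559] rms 0.010458147070623525 theta -8.970190798859795 ->lid angle None yaw 1.1185880935090438
hinge x at y -0.2 0.7008664498190876 at z=.2275 0.6767941472719354
hinge x at y -0.092 0.698757693013047 at z=.2275 0.6746853904658948
hinge x at y 0.02 0.696570834103079 at z=.2275 0.6724985315559268
rim rect ((620.2857055664062, -95.33963775634766), (126.21456146240234, 219.59153747558594), 1.061895728111267) 686
tongue [ 0.69959778 -0.1345535   0.19561228] [ 0.70709724 -0.04911709  0.22968092] 134
0.72 [0.001 0.006 0.006]
0.74 [0.001 0.006 0.006]
0.76 [0.007 0.111 0.116]
0.78 [0.084 0.114 0.117]
0.8 [0.142 0.234 0.236]
0.82 [0.013 0.197 0.236]
0.84 [0.08  0.236 0.24 ]
0.86 [0.013 0.238 0.241]
0.88 [0.087 0.202 0.204]
0.9 [0.095 0.202 0.203]
0.92 [0.082 0.113 0.115]
```

```bash
python3 -m pendant '[[[0,0,1],0,0],[[0,0,1],0,0],[[0,0,1],0.5,0],[[0,0,0.4],1,0],[[0.5,0.8,0],1,0],[[0.7,0.8,0],1,0],[[0.8,0.8,0],1,0],[[0.8,0.8,0],1,0],[[0.9,0.8,0],1,0],[[0.9,0.8,0],1,0],[[0.9,0.8,0],1,0],[[0.9,0.8,0],1,0]]' 40; python3 -c "
from h import *
print(env.observe()['tool_rot'].round(3))"
```

```text
time_s: 1.1
position: [0.3648, -0.3289, 0.297]
tool_rot: [[-0.408, -0.0, 0.913], [-0.913, 0.0, -0.408], [-0.0, -1.0, -0.0]]
ft_force: [-0.6, -1.3, 0.6]
grip_width: -0.0001
[[-0.408 -0.     0.913]
 [-0.913  0.    -0.408]
 [-0.    -1.    -0.   ]]
```

```bash
python3 -m pendant '[[[0.9,0.7,0],1,0],[[0.9,0.7,0],1,0],[[0.9,0.7,0],1,0],[[0.9,0.7,0],1,0],[[0.9,0.7,0],1,0],[[0.9,0.7,0],0,0],[[0.9,0.7,0],0,0],[[0.9,0.7,0],0,0],[[0.9,0.7,0],0,0],[[0.9,0.7,0],0,0],[[0.9,0.7,0],0,0],[[0.9,0.1,0],0,0]]'
```

```text
time_s: 2.1
position: [0.6889, -0.0926, 0.2973]
tool_rot: [[0.016, -0.0, 1.0], [-1.0, 0.001, 0.016], [-0.001, -1.0, -0.0]]
ft_force: [1.3, -0.8, 0.7]
grip_width: 0.0002
```

```bash
python3 -m pendant '[[[0.9,0,0],0,0],[[0.5,0,0],0,0],[[0,0,0],0,0],[[0,0,0],0,0]]'; python3 -c "
from h import *
s=env.observe();print(s['q'],s['tool_rot'])
im,d=snap('side','side1.png')"
```

```text
time_s: 2.43
position: [0.7302, -0.0964, 0.2955]
tool_rot: [[0.013, -0.002, 1.0], [-1.0, 0.001, 0.013], [-0.001, -1.0, -0.002]]
ft_force: [-0.8, -0.5, -0.8]
grip_width: -0.0004
[-1.67024408e+01  4.33321951e+01  1.95395901e+01 -5.33199824e-03
  1.17255466e+02 -1.74255006e+01] [[ 1.25762847e-02 -2.15103415e-03  9.99918602e-01]
 [-9.99920744e-01  5.59068321e-04  1.25775143e-02]
 [-5.86077476e-04 -9.99997530e-01 -2.14383266e-03]]
```

View pics/side1.png

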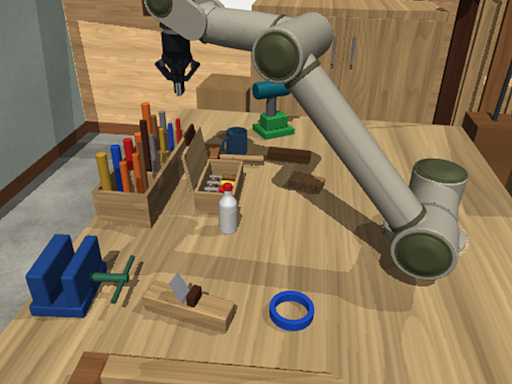

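The side view shows the shut fingertips at (180,93), above and slightly behind the lid, whose tongue is at (190,133). Nothing has been touched. Next I lower to just above the lid top and reach further out.

```bash
python3 -m pendant '[[[0,0,-0.6],0,0],[[0.2,0,-0.6],0,0],[[0.2,0.05,-0.3],0,0],[[0.1,0.05,0],0,0],[[0,0,0],0,0],[[0,0,0],0,0]]'; python3 -c "
from h import *
s=env.observe();print(s['q'],s['tool_rot'])
im,d=snap('side','side2.png');im,d=snap('top','top2.png')
im=cv2.imread('pics/side2.png');cv2.imwrite('pics/side2z.png',cv2.resize(im[40:220,150:290],None,fx=3.3,fy=3.3))
im=cv2.imread('pics/top2.png');cv2.imwrite('pics/top2z.png',cv2.resize(im[80:220,200:390],None,fx=4,fy=4))
"
```

```text
time_s: 2.98
position: [0.745, -0.0934, 0.2536]
tool_rot: [[0.012, 0.002, 1.0], [-1.0, -0.001, 0.012], [0.001, -1.0, 0.002]]
ft_force: [-0.1, -0.0, 0.3]
grip_width: 0.0001
[-1.61510048e+01  4.45815499e+01  2.36269409e+01 -1.45117889e-03
  1.11676752e+02 -1.68673596e+01] [[ 1.24924671e-02  1.91729895e-03  9.99920128e-01]
 [-9.99921784e-01 -5.79753204e-04  1.24935995e-02]
 [ 6.03660863e-04 -9.99997994e-01  1.90990644e-03]]
```

View pics/side2z.png

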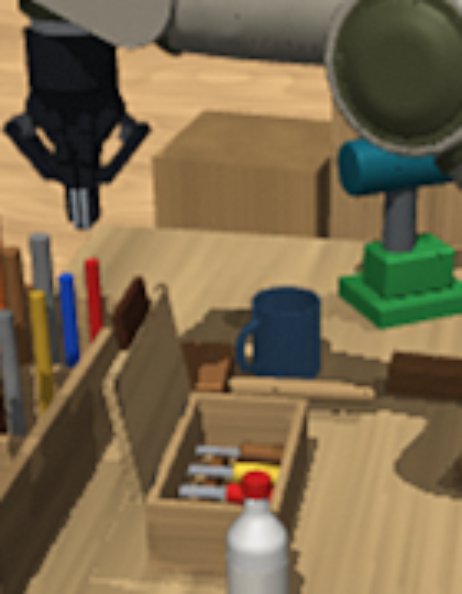

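View pics/top2z.png

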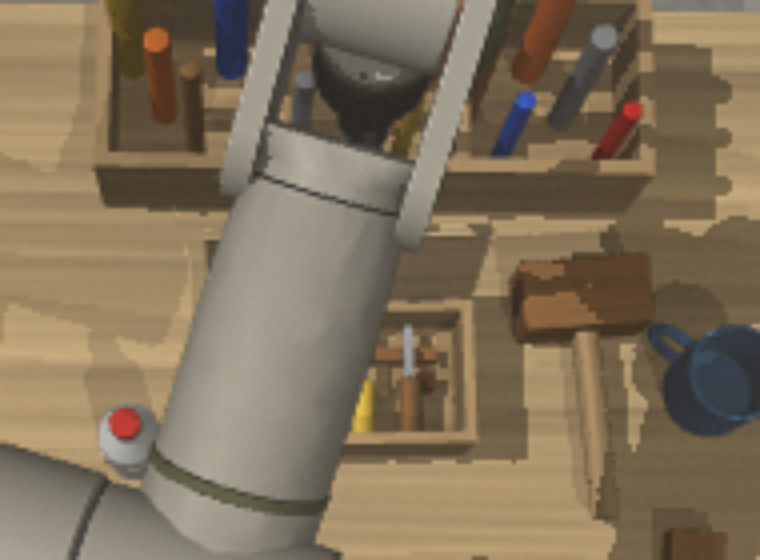

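The fingers point straight down behind the lid, with their tip at zoom (83,225). The knuckles flare out well above the tip and stay clear of the rack handles. I now descend behind the tongue.

```bash
python3 -m pendant '[[[0,0,-0.6],0,0],[[0,0,-0.6],0,0],[[0,0,-0.3],0,0],[[0,0,0],0,0],[[0,0,0],0,0]]'; python3 -c "
from h import *
im,d=snap('side','side3.png')
im=cv2.imread('pics/side3.png');cv2.imwrite('pics/side3z.png',cv2.resize(im[40:220,150:290],None,fx=3.3,fy=3.3))
"
```

```text
time_s: 3.5
position: [0.7449, -0.0935, 0.2079]
tool_rot: [[0.012, 0.0, 1.0], [-1.0, -0.0, 0.012], [0.0, -1.0, 0.0]]
ft_force: [-0.7, 0.2, -0.7]
grip_width: 0.0
```

View pics/side3z.png

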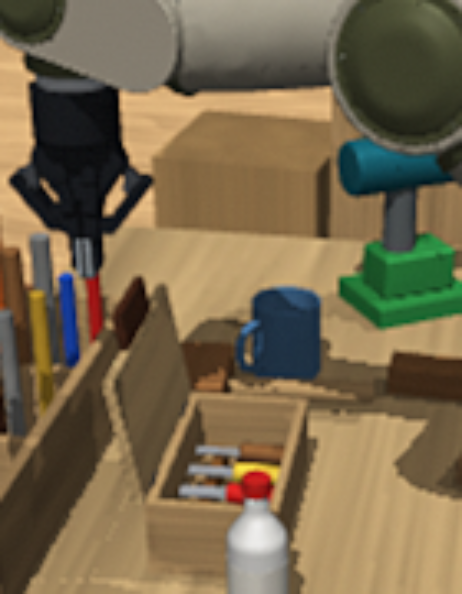

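Run:
```python
from h import *
m=env.camera_model('side');K=m['camera_matrix'];R=m['R'];t=np.array(m['t']).ravel()
for n,X in [('tcp',(.745,-.0935,.208)),('edge mid',(.7077,-.094,.2275)),('edge+y',(.707,-.049,.2275)),('edge-y',(.708,-.139,.2275)),('hinge +y',(.679,.015,.075)),('rimfront+y',(.558,.015,.075))]:
    c=R@np.array(X)+t;p=K@c/c[2];print(n,p[:2].round(1),'zoom',((p[0]-150)*3.3).round(),((p[1]-40)*3.3).round())
```

```text
tcp [177.5 135.1] zoom 91.0 314.0
edge mid [189.2 129.9] zoom 129.0 297.0
edge+y [185.4 136. ] zoom 117.0 317.0
edge-y [192.9 124.1] zoom 142.0 278.0
hinge +y [192. 193.] zoom 139.0 505.0
rimfront+y [232.4 196.6] zoom 272.0 517.0
```

Run:
```python
from h import *
z=np.load('side3.npz');P=pts('side',z['d']);im=z['im']
for v in range(108,142,2):
    print(v,[(P[v,u].round(3).tolist(),im[v,u].tolist()) for u in (174,176,178,180)])
cv2.imwrite('pics/side3y.png',cv2.resize(im[70:160,140:220,::-1],None,fx=7,fy=6.6,interpolation=cv2.INTER_NEAREST))
```

```text
108 [([0.749, -0.093, 0.294], [12, 13, 14]), ([0.739, -0.082, 0.299], [24, 26, 29]), ([0.734, -0.083, 0.299], [24, 27, 30]), ([0.729, -0.088, 0.297], [20, 20, 23])]
110 [([0.748, -0.087, 0.29], [12, 14, 16]), ([0.74, -0.082, 0.292], [23, 25, 30]), ([0.734, -0.082, 0.293], [21, 24, 27]), ([0.729, -0.087, 0.291], [10, 14, 20])]
112 [([0.748, -0.088, 0.283], [57, 59, 61]), ([0.738, -0.076, 0.289], [82, 86, 89]), ([0.734, -0.082, 0.287], [15, 16, 18]), ([0.731, -0.092, 0.283], [10, 10, 12])]
114 [([0.748, -0.085, 0.279], [82, 86, 87]), ([0.741, -0.083, 0.28], [124, 128, 133]), ([0.736, -0.086, 0.279], [10, 10, 14]), ([0.734, -0.097, 0.275], [0, 0, 5])]
116 [([0.746, -0.079, 0.275], [95, 99, 102]), ([0.74, -0.079, 0.275], [123, 127, 132]), ([0.736, -0.086, 0.273], [20, 22, 25]), ([0.732, -0.092, 0.271], [0, 1, 7])]
118 [([0.748, -0.081, 0.268], [100, 106, 108]), ([0.741, -0.08, 0.269], [117, 122, 125]), ([0.737, -0.085, 0.267], [29, 31, 34]), ([0.732, -0.09, 0.265], [0, 3, 11])]
120 [([0.748, -0.08, 0.262], [110, 115, 120]), ([0.743, -0.083, 0.261], [111, 116, 119]), ([0.739, -0.09, 0.258
[... 1047 characters left out ...]
.321, 0.115], [110, 30, 22])]
134 [([0.838, -0.338, 0.098], [158, 126, 78]), ([0.822, -0.312, 0.11], [136, 87, 59]), ([0.813, -0.309, 0.112], [163, 23, 22]), ([0.808, -0.315, 0.11], [116, 19, 17])]
136 [([0.839, -0.34, 0.089], [150, 118, 72]), ([0.823, -0.315, 0.101], [127, 88, 59]), ([0.814, -0.308, 0.105], [163, 23, 22]), ([0.81, -0.32, 0.1], [126, 15, 14])]
138 [([0.839, -0.337, 0.082], [151, 120, 76]), ([0.831, -0.336, 0.083], [131, 98, 66]), ([0.818, -0.32, 0.091], [162, 20, 19]), ([0.807, -0.31, 0.097], [129, 14, 15])]
140 [([0.841, -0.34, 0.072], [131, 105, 70]), ([0.834, -0.342, 0.072], [129, 101, 67]), ([0.815, -0.309, 0.089], [166, 16, 19]), ([0.793, -0.262, 0.111], [111, 59, 39])]
```

View pics/side3y.png

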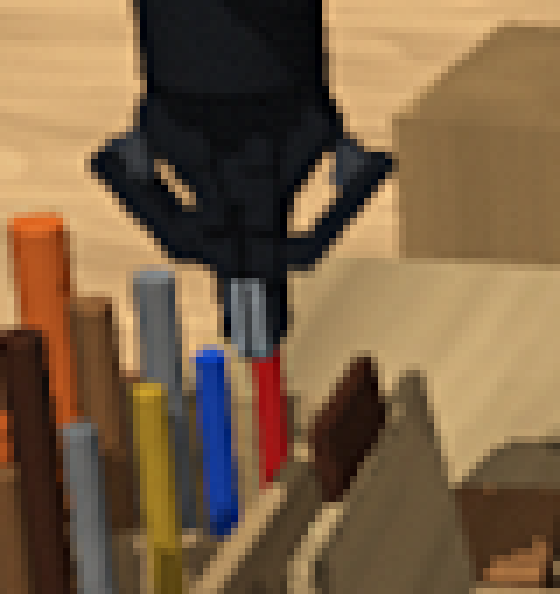

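Run:
```python
from h import *
z=np.load('side3.npz');P=pts('side',z['d']);im=z['im'].astype(int);print(env.observe()['position'],env.observe()['time_s'])
red=(im[...,0]>150)&(im[...,1]<60)&(im[...,2]<60)&(P[...,0]<.7)
print('cap',P[red][:,2].max(),P[red].mean(0))
# whole gripper
k=(im.sum(2)<140)&(abs(P[...,1]+.09)<.08)&(abs(P[...,0]-.745)<.12)&(P[...,2]>.2)
q=P[k];print(len(q))
for a in np.arange(.2,.46,.01):
    s=q[(q[:,2]>a)&(q[:,2]<=a+.01)]
    if len(s): print(round(a,2),s[:,0].min().round(3),s[:,0].max().round(3),s[:,1].max().round(3),len(s))
t=np.load('top2.npz')
# tongue top in side
k=(im.sum(2)<150)&(abs(P[...,1]+.09)<.06)&(P[...,0]>.69)&(P[...,0]<.725)&(P[...,2]<.24)
print('tongue side',P[k].min(0),P[k].max(0),k.sum())
```

```text
[ 0.74517249 -0.09357264  0.20867014] 3.55
cap 0.7471512397865583 [0.56980854 0.06339401 0.13490018]
1616
0.2 0.7 0.865 -0.045 54
0.21 0.703 0.864 -0.045 56
0.22 0.703 0.865 -0.045 69
0.23 0.707 0.865 -0.102 23
0.25 0.733 0.756 -0.086 6
0.26 0.732 0.756 -0.085 12
0.27 0.732 0.758 -0.082 14
0.28 0.729 0.756 -0.078 19
0.29 0.715 0.775 -0.077 64
0.3 0.706 0.782 -0.076 78
0.31 0.697 0.791 -0.07 85
0.32 0.693 0.8 -0.073 79
0.33 0.686 0.804 -0.073 107
0.34 0.692 0.8 -0.07 104
0.35 0.704 0.783 -0.07 104
0.36 0.708 0.781 -0.077 67
0.37 0.708 0.772 -0.054 64
0.38 0.709 0.775 -0.055 88
0.39 0.709 0.773 -0.051 95
0.4 0.708 0.772 -0.053 95
0.41 0.708 0.78 -0.053 113
0.42 0.634 0.775 -0.046 7
0.43 0.628 0.775 -0.028 37
0.44 0.635 0.775 -0.014 43
0.45 0.636 0.764 -0.013 5
tongue side [ 0.69970135 -0.1382484   0.19812025] [ 0.71259368 -0.04514419  0.23145432] 133
```

The rendered fingertip ends at z≈0.247, but the TCP reads 0.208, a 38 mm disagreement. I'll test it with a small push that can't tip the lid: if the visible tip is the true one, the hand passes over without touching.

```bash
python3 -m pendant '[[[-0.3,0,0],0,0],[[-0.3,0,0],0,0],[[-0.15,0,0],0,0],[[-0.1,0,0],0,0],[[0,0,0],0,0],[[0,0,0],0,0]]'; python3 -c "
from h import *
im,d=snap('side','side4.png')
cv2.imwrite('pics/side4z.png',cv2.resize(im[70:210,140:260,::-1],None,fx=4.2,fy=4.2,interpolation=cv2.INTER_NEAREST))
print(env.observe()['ft_force'])
"
```

```text
time_s: 4.05
position: [0.7196, -0.0935, 0.2078]
tool_rot: [[0.012, 0.001, 1.0], [-1.0, -0.0, 0.012], [0.0, -1.0, 0.001]]
ft_force: [0.3, -0.5, -0.7]
grip_width: 0.0002
[0.01804956 0.26070375 0.13259359]
```

View pics/side4z.png

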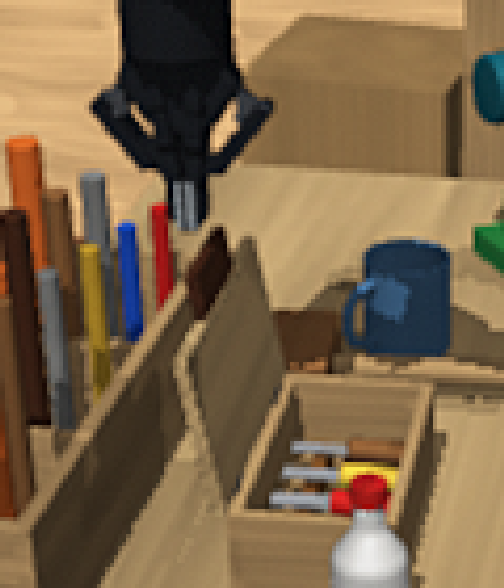

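Run:
```python
from h import *
for f in('side0','side3','side4'):
    z=np.load(f+'.npz');P=pts('side',z['d']);im=z['im'].astype(int)
    k=(im.sum(2)<150)&(abs(P[...,1]+.09)<.06)&(P[...,0]>.66)&(P[...,0]<.73)&(P[...,2]<.24)&(P[...,2]>.19)
    v,u=np.where(k);print(f,P[k].mean(0).round(4),u.mean(),v.mean(),k.sum())
print(np.abs(np.load('side3.npz')['im'][130:160,180:200].astype(int)-np.load('side4.npz')['im'][130:160,180:200]).max())
```

```text
side0 [ 0.7056 -0.0833  0.2157] 189.11510791366908 135.0791366906475 139
side3 [ 0.7056 -0.0835  0.2159] 189.12781954887217 134.98496240601503 133
side4 [ 0.7058 -0.0846  0.216 ] 189.17037037037036 134.8074074074074 135
93
```

The lid did not move and there was no force, so the visible tip is the true end, about 37 mm above the reported TCP. I'll back off, lower by that much, and then tip the lid.

```bash
python3 -m pendant '[[[0.5,0,0],0,0],[[0.35,0,0],0,0],[[0,0,-0.5],0,0],[[0,0,-0.5],0,0],[[0,0,-0.25],0,0],[[0,0,0],0,0],[[0,0,0],0,0]]'; python3 -c "
from h import *
im,d=snap('side','side5.png')
cv2.imwrite('pics/side5z.png',cv2.resize(im[70:210,140:260,::-1],None,fx=4.2,fy=4.2,interpolation=cv2.INTER_NEAREST))
print(env.observe()['ft_force'])
P=pts('side',d)
for v in range(118,140,2): print(v,P[v,172:186:2].round(3).tolist())
"
```

```text
time_s: 4.68
position: [0.745, -0.0935, 0.1699]
tool_rot: [[0.012, -0.0, 1.0], [-1.0, 0.0, 0.012], [-0.0, -1.0, -0.0]]
ft_force: [0.3, 0.4, 1.0]
grip_width: 0.0002
[-0.39146039 -0.41013727  0.3657137 ]
118 [[0.753, -0.08, 0.268], [0.754, -0.1, 0.26], [0.74, -0.075, 0.27], [0.736, -0.083, 0.268], [0.735, -0.1, 0.261], [0.728, -0.095, 0.263], [0.717, -0.082, 0.269]]
120 [[0.754, -0.081, 0.261], [0.75, -0.087, 0.259], [0.741, -0.078, 0.263], [0.736, -0.081, 0.262], [0.732, -0.089, 0.259], [0.724, -0.081, 0.263], [0.718, -0.082, 0.263]]
122 [[0.754, -0.078, 0.256], [0.749, -0.082, 0.255], [0.744, -0.085, 0.254], [0.737, -0.082, 0.256], [0.732, -0.087, 0.254], [0.725, -0.083, 0.256], [0.718, -0.081, 0.257]]
124 [[0.755, -0.082, 0.248], [0.752, -0.09, 0.245], [0.744, -0.083, 0.248], [0.736, -0.08, 0.25], [0.732, -0.086, 0.248], [0.905, -0.656, 0.001], [0.896, -0.656, 0.002]]
126 [[0.757, -0.085, 0.24], [0.749, -0.081, 0.242], [0.745, -0.086, 0.241], [0.739, -0.087, 0.241], [0.732, -0.083, 0.243], [0.899, -0.636, 0.001], [0.889, -0.634, 0.002]]
128 [[0.759, -0.089, 0.232], [0.75, -0.081, 0.
[... 276 characters left out ...]
04, -0.355, 0.109]]
132 [[0.76, -0.089, 0.219], [0.751, -0.081, 0.223], [0.745, -0.082, 0.223], [0.741, -0.089, 0.22], [0.734, -0.085, 0.223], [0.808, -0.341, 0.106], [0.799, -0.336, 0.109]]
134 [[0.81, -0.233, 0.146], [0.752, -0.084, 0.215], [0.746, -0.084, 0.216], [0.74, -0.085, 0.216], [0.733, -0.081, 0.218], [0.81, -0.346, 0.096], [0.715, -0.063, 0.227]]
136 [[0.81, -0.232, 0.139], [0.839, -0.34, 0.089], [0.746, -0.082, 0.21], [0.741, -0.085, 0.209], [0.808, -0.315, 0.102], [0.808, -0.338, 0.092], [0.711, -0.049, 0.227]]
138 [[0.809, -0.226, 0.134], [0.84, -0.341, 0.08], [0.831, -0.337, 0.082], [0.815, -0.309, 0.096], [0.809, -0.314, 0.095], [0.791, -0.283, 0.11], [0.712, -0.049, 0.221]]
```

View pics/side5z.png

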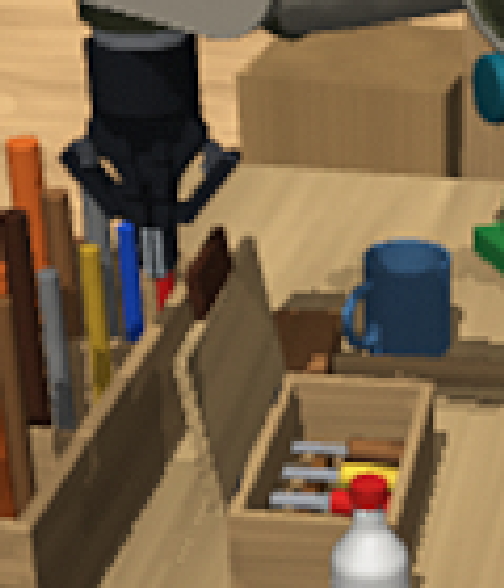

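The fingertip now sits at zoom (155,278), z≈0.209, behind the tongue and below its top edge. Now I tip the lid.

```bash
python3 -m pendant '[[[-0.2,0,0],0,0],[[-0.2,0,0],0,0],[[-0.2,0,0],0,0],[[-0.2,0,0],0,0],[[-0.2,0,0],0,0],[[-0.2,0,0],0,0],[[-0.2,0,0],0,0],[[-0.2,0,0],0,0],[[-0.2,0,0],0,0],[[-0.2,0,0],0,0]]'; python3 -c "
from h import *
im,d=snap('side','side6.png')
cv2.imwrite('pics/side6z.png',cv2.resize(im[70:210,140:260,::-1],None,fx=4.2,fy=4.2,interpolation=cv2.INTER_NEAREST))
P=pts('side',d);im=im.astype(int)
k=(im.sum(2)<150)&(abs(P[...,1]+.09)<.06)&(P[...,0]>.6)&(P[...,0]<.71)&(P[...,2]<.24)&(P[...,2]>.19)
v,u=np.where(k);print(P[k].mean(0).round(4),k.sum())
"
```

```text
time_s: 5.57
position: [0.6844, -0.0936, 0.1699]
tool_rot: [[0.012, 0.0, 1.0], [-1.0, -0.0, 0.012], [0.0, -1.0, 0.0]]
ft_force: [1.6, -0.9, 1.6]
grip_width: 0.0001
[ 0.6672 -0.0834  0.2215] 130
```

View pics/side6z.png

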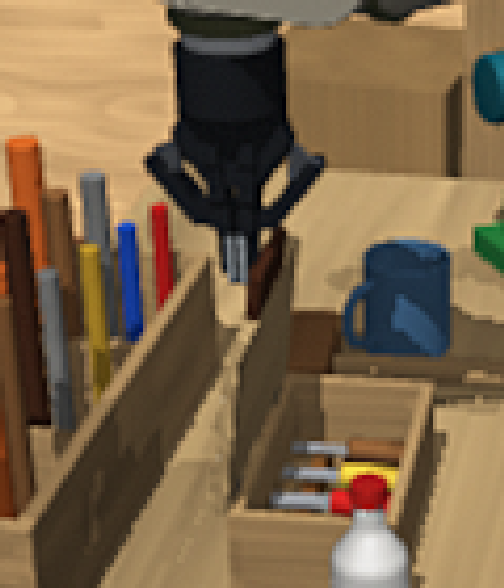

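The finger is bearing on the tongue, at zoom (238,270) and (265,275), and the lid is at about 1.48 rad. A little more push is needed.

```bash
python3 -m pendant '[[[-0.2,0,0],0,0],[[-0.2,0,0],0,0],[[-0.2,0,0],0,0]]'; python3 -c "
from h import *
im,d=snap('side','side7.png')
P=pts('side',d);im=im.astype(int)
k=(im.sum(2)<150)&(abs(P[...,1]+.09)<.06)&(P[...,0]>.6)&(P[...,0]<.71)&(P[...,2]<.24)&(P[...,2]>.19)
m=P[k].mean(0);print(m.round(4),k.sum(),np.arctan2(m[2]-.075,.68-m[0]))
"
```

```text
time_s: 5.87
position: [0.6662, -0.0934, 0.1694]
tool_rot: [[0.012, -0.001, 1.0], [-1.0, 0.0, 0.012], [-0.0, -1.0, -0.001]]
ft_force: [1.4, -0.2, -0.4]
grip_width: -0.0003
[ 0.6499 -0.0832  0.2202] 110 1.3665066419829395
```

```bash
python3 -m pendant '[[[0,0,0.8],0,0],[[0,0,0.8],0,0],[[-0.9,0,0],0,0],[[-0.9,0,0],0,0],[[-0.9,0,0],0,0],[[-0.6,0,0],0,0],[[0,0,-0.5],0,0],[[0,0,-1],0,0],[[0,0,-0.9],0,0],[[0,0,-0.3],0,0]]'
cat > th.py <<'E'
from h import *
import sys
fn=sys.argv[1]
im,d=snap('side',fn)
cv2.imwrite('pics/z'+fn,cv2.resize(im[70:210,140:260,::-1],None,fx=4.2,fy=4.2,interpolation=cv2.INTER_NEAREST))
P=pts('side',d);im=im.astype(int)
# lid body, visible: points above rim within lid y range, on wood; fit line in x-z through hinge
k=(P[...,1]>-.2)&(P[...,1]<.015)&(P[...,0]>.53)&(P[...,0]<.70)&(P[...,2]>.095)&(P[...,2]<.24)&(im.sum(2)>150)&(im[...,0]>im[...,2]+15)
a=np.arctan2(P[k][:,2]-.075,.68-P[k][:,0]);print('all lid-ish',k.sum(),np.percentile(a,[5,25,50,75,95]).round(3))
g=k&(P[...,1]<-.14); b=np.arctan2(P[g][:,2]-.075,.68-P[g][:,0]);print('far half',g.sum(),np.percentile(b,[5,50,95]).round(3) if g.any() else '')
h=k&(P[...,1]>-.05); b=np.arctan2(P[h][:,2]-.075,.68-P[h][:,0]);print('near',h.sum(),np.percentile(b,[5,50,95]).round(3) if h.any() else '')
s=env.observe();print(s['time_s'],s['position'].round(4),s['ft_force'].round(2))
E
python3 th.py s8.png
```

```text
time_s: 6.75
position: [0.5658, -0.0927, 0.1333]
tool_rot: [[0.012, -0.006, 1.0], [-1.0, 0.002, 0.012], [-0.002, -1.0, -0.006]]
ft_force: [0.1, 0.1, -1.7]
grip_width: 0.0002
all lid-ish 190 [1.146 1.214 1.248 1.28  1.386]
far half 10 [1.252 1.268 1.348]
near 139 [1.186 1.248 1.403]
6.8 [ 0.566  -0.0928  0.1333] [-0.12  0.31 -1.96]
```

View pics/zs8.png

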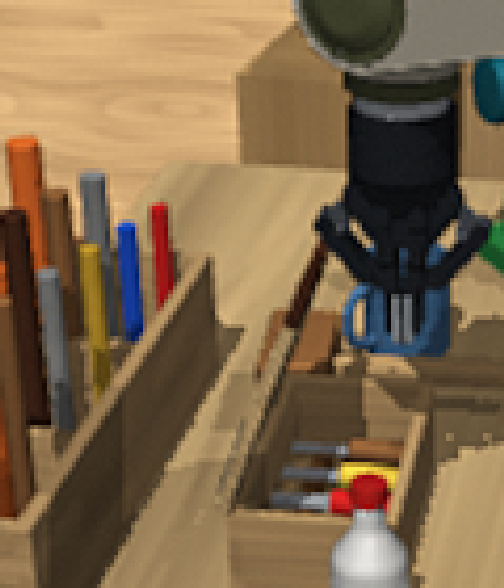

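The lid is at about 1.25 rad and falling slowly. The tongue is at (310,285), and the fingers stand in front of it with their tip at (402,340). I wait for it there.

```bash
python3 -m pendant '[[[0,0,0.2],0,0],[[0,0,0],0,0],[[0,0,0],0,0],[[0,0,0],0,0],[[0,0,0],0,0],[[0,0,0],0,0],[[0,0,0],0,0],[[0,0,0],0,0],[[0,0,0],0,0],[[0,0,0],0,0],[[0,0,0],0,0],[[0,0,0],0,0]]'; python3 th.py s9.png
```

```text
time_s: 7.8
position: [0.5678, -0.0934, 0.1427]
tool_rot: [[0.012, -0.0, 1.0], [-1.0, 0.0, 0.012], [-0.0, -1.0, -0.0]]
ft_force: [-0.2, 0.5, -0.8]
grip_width: -0.0
all lid-ish 310 [1.022 1.075 1.12  1.18  1.372]
far half 43 [1.13  1.184 1.467]
near 173 [1.013 1.088 1.249]
7.85 [ 0.5678 -0.0935  0.1427] [-0.11  0.89 -0.13]
```

```bash
python3 -m pendant '[[[0,0,0],0,0],[[0,0,0],0,0],[[0,0,0],0,0],[[0,0,0],0,0],[[0,0,0],0,0],[[0,0,0],0,0],[[0,0,0],0,0],[[0,0,0],0,0]]'; python3 th.py s10.png
```

```text
time_s: 8.52
position: [0.5677, -0.0934, 0.1426]
tool_rot: [[0.012, -0.0, 1.0], [-1.0, 0.0, 0.012], [-0.0, -1.0, -0.0]]
ft_force: [-0.1, -0.4, -0.6]
grip_width: 0.0001
all lid-ish 454 [0.908 0.98  1.018 1.084 1.271]
far half 77 [0.984 1.058 1.4  ]
near 203 [0.895 0.98  1.142]
8.5667 [ 0.5677 -0.0934  0.1426] [-0.5   0.43 -0.41]
```

View pics/zs10.png

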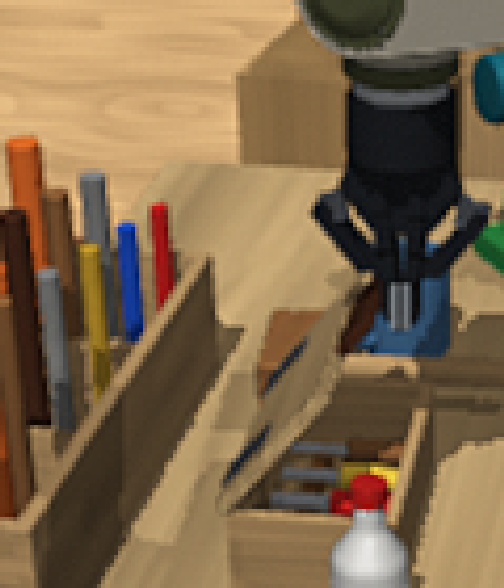

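The lid is nearly at the finger: the tongue is at (365,310) and the fingertip at (402,310).

```bash
python3 -m pendant '[[[0,0,0],0,0],[[0,0,0],0,0],[[0,0,0],0,0],[[0,0,0],0,0],[[0,0,0],0,0],[[0,0,0],0,0]]'; python3 th.py s11.png;python3 -m pendant '[[[0,0,0],0,0],[[0,0,0],0,0],[[0,0,0],0,0]]'; python3 th.py s12.png
```

```text
time_s: 9.07
position: [0.5678, -0.0934, 0.1427]
tool_rot: [[0.012, -0.0, 1.0], [-1.0, 0.0, 0.012], [-0.0, -1.0, -0.0]]
ft_force: [-1.6, 0.6, 0.6]
grip_width: -0.0001
all lid-ish 459 [0.907 0.976 1.015 1.074 1.263]
far half 76 [0.99  1.06  1.333]
near 208 [0.894 0.977 1.141]
9.1167 [ 0.5679 -0.0934  0.1427] [-0.92 -0.4  -0.78]
time_s: 9.37
position: [0.5679, -0.0934, 0.1427]
tool_rot: [[0.012, -0.0, 1.0], [-1.0, 0.0, 0.012], [-0.0, -1.0, -0.0]]
ft_force: [-0.4, 0.0, -0.5]
grip_width: -0.0
all lid-ish 456 [0.906 0.98  1.018 1.081 1.267]
far half 77 [0.987 1.06  1.341]
near 207 [0.898 0.98  1.146]
9.4167 [ 0.5678 -0.0935  0.1427] [-0.6  -0.07 -0.45]
```

View pics/zs12.png

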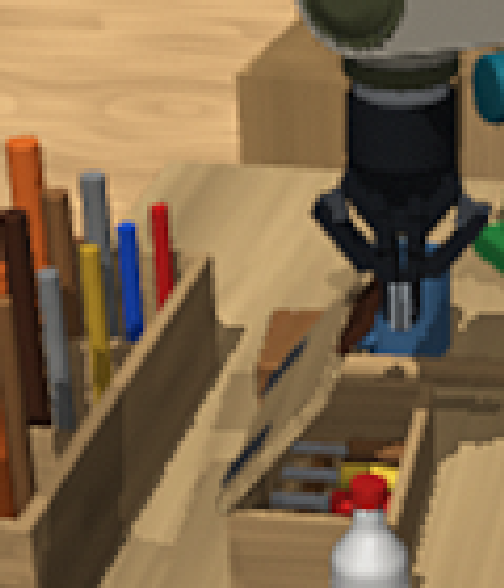

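The lid has been stationary on the finger since 8.5 s at about 0.9 rad, so it is caught. Now I lower it by moving back and down together.

```bash
python3 -m pendant '[[[-0.06,0,-0.07],0,0],[[-0.06,0,-0.07],0,0],[[-0.06,0,-0.07],0,0],[[-0.06,0,-0.07],0,0],[[-0.06,0,-0.07],0,0],[[-0.06,0,-0.07],0,0],[[-0.06,0,-0.07],0,0],[[-0.06,0,-0.07],0,0],[[-0.06,0,-0.07],0,0],[[-0.06,0,-0.07],0,0],[[-0.06,0,-0.07],0,0],[[-0.06,0,-0.07],0,0]]'; python3 th.py s13.png
python3 - <<'E'
from h import *
z=np.load('s13.npz');im=z['im'];P=pts('side',z['d'])
cv2.imwrite('pics/y13.png',cv2.resize(im[100:210,180:260,::-1],None,fx=5.4,fy=5.4,interpolation=cv2.INTER_NEAREST))
E
```

```text
time_s: 10.42
position: [0.5456, -0.0937, 0.1175]
tool_rot: [[0.012, -0.001, 1.0], [-1.0, -0.001, 0.012], [0.001, -1.0, -0.001]]
ft_force: [-5.6, -2.6, 3.6]
grip_width: 0.0002
all lid-ish 677 [0.718 0.791 0.829 0.903 1.134]
far half 119 [0.806 0.866 1.175]
near 281 [0.706 0.795 1.016]
10.4667 [ 0.5451 -0.0937  0.1171] [-5.48 -1.92  2.11]
```

View pics/y13.png

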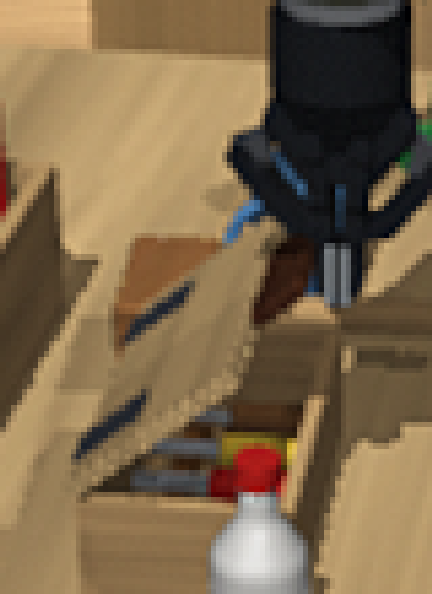

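```bash
python3 -m pendant '[[[-0.05,0,0],0,0],[[-0.06,0,0],0,0],[[-0.06,0,-0.04],0,0],[[-0.06,0,-0.05],0,0],[[-0.06,0,-0.06],0,0],[[-0.06,0,-0.06],0,0]]'; python3 th.py s14.png
```

```text
time_s: 10.97
position: [0.5356, -0.0934, 0.111]
tool_rot: [[0.012, 0.0, 1.0], [-1.0, 0.0, 0.012], [-0.0, -1.0, 0.0]]
ft_force: [0.4, 0.7, -0.4]
grip_width: 0.0004
all lid-ish 766 [0.62  0.693 0.728 0.802 1.009]
far half 154 [0.694 0.759 1.075]
near 298 [0.61  0.698 0.884]
11.0167 [ 0.5351 -0.0933  0.1106] [-1.95 -1.01 -1.19]
```

```bash
cat > pl.py <<'E'
from h import *
import sys
def fit(P,k):
    q=P[k]
    for _ in range(8):
        A=np.c_[q[:,0],q[:,1],np.ones(len(q))];s=np.linalg.lstsq(A,q[:,2],rcond=None)[0];r=q[:,2]-A@s
        g=abs(r)<max(.003,1.5*r.std()); 
        if g.all():break
        q=q[g]
    th=np.arctan(-s[0]); 
    # hinge height check: outer plane offset from hinge (.68,z=.075)
    off=(s[0]*.68+s[1]*-.09+s[2]-.075)*np.cos(th)
    return th,off,len(q),r.std()
fn=sys.argv[1]
for n in ('side','top'):
    im,d=snap(n,n+fn);P=pts(n,d);m=im.astype(int)
    k=(P[...,1]>-.195)&(P[...,1]<.01)&(P[...,0]>.545)&(P[...,0]<.675)&(P[...,2]>.08)&(P[...,2]<.24)&(m[...,0]>m[...,2]+15)&(m.sum(2)>200)
    print(n,k.sum(),[round(float(v),4) for v in fit(P,k)] if k.sum()>30 else '')
cv2.imwrite('pics/zt'+fn,cv2.resize(im[120:220,200:350,::-1],None,fx=5,fy=5,interpolation=cv2.INTER_NEAREST))
s=env.observe();print(s['time_s'],s['position'].round(4),s['ft_force'].round(2))
E
python3 pl.py 15.png
```

```text
side 684 [0.5819, 0.0117, 637.0, 0.001]
top 520 [0.5777, 0.0095, 383.0, 0.0016]
11.1167 [ 0.5354 -0.0933  0.1109] [-1.67  0.76 -0.84]
```

View pics/zt15.png

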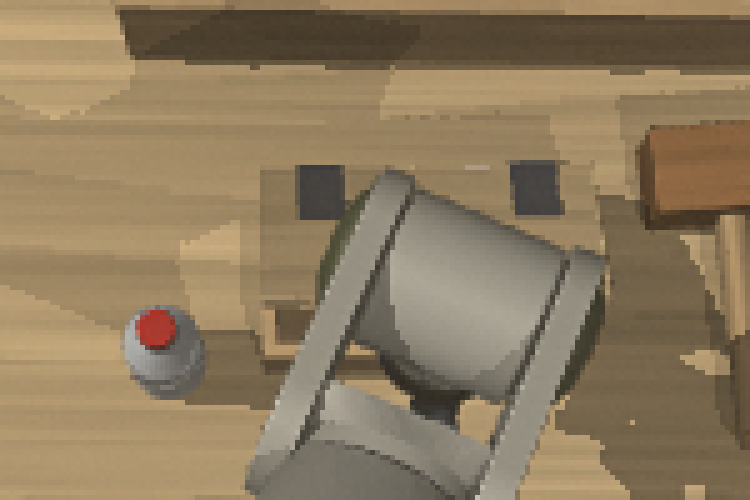

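Both cameras fit the lid at 0.58 rad, with the plane offset matching the 10 mm thickness. Assuming a 14.9 mm finger back, TCP x = 0.6651 − 0.155·cosθ. I continue lowering.

```bash
python3 -m pendant '[[[-0.055,0,-0.06],0,0],[[-0.055,0,-0.07],0,0],[[-0.055,0,-0.08],0,0],[[-0.055,0,-0.08],0,0],[[-0.055,0,-0.08],0,0],[[-0.055,0,-0.08],0,0],[[-0.04,0,-0.08],0,0],[[-0.04,0,-0.08],0,0],[[-0.035,0,-0.08],0,0],[[-0.035,0,-0.08],0,0],[[-0.03,0,-0.07],0,0],[[-0.03,0,-0.06],0,0]]'; python3 pl.py 16.png
```

```text
time_s: 12.12
position: [0.5194, -0.0934, 0.0839]
tool_rot: [[0.012, -0.0, 1.0], [-1.0, 0.0, 0.012], [-0.0, -1.0, -0.0]]
ft_force: [0.5, 0.3, -0.1]
grip_width: 0.0003
side 926 [0.296, 0.012, 888.0, 0.0012]
top 949 [0.2685, 0.0094, 684.0, 0.0015]
12.2167 [ 0.5195 -0.0934  0.084 ] [0.11 0.07 0.34]
```

The lid has slipped under the fingertip and is falling freely at about 0.27 rad. I must get the finger back in front and below at once.

```bash
python3 -m pendant '[[[-0.7,0,-0.5],0,0],[[0.3,0,-1],0,0]]'
```

```text
time_s: 12.38
position: [0.5065, -0.0936, 0.0413]
tool_rot: [[0.012, 0.004, 1.0], [-1.0, -0.002, 0.012], [0.002, -1.0, 0.004]]
ft_force: [1.5, -0.9, 0.3]
grip_width: 0.0003
```

```bash
python3 -m pendant '[[[0.14,0,0.0],0,0]]'
```

```text
time_s: 12.47
position: [0.5099, -0.0927, 0.036]
tool_rot: [[0.012, -0.006, 1.0], [-1.0, 0.003, 0.012], [-0.003, -1.0, -0.006]]
ft_force: [-2.9, -0.5, -3.2]
grip_width: 0.0004
```

```bash
python3 -m pendant '[[[0,0,0],0,0]]'; python3 pl.py 17.png
```

```text
time_s: 12.55
position: [0.5103, -0.0928, 0.0383]
tool_rot: [[0.013, -0.006, 1.0], [-1.0, 0.002, 0.013], [-0.002, -1.0, -0.006]]
ft_force: [-6.4, 1.4, -1.5]
grip_width: -0.0002
side 974 [0.1215, 0.0121, 927.0, 0.0012]
top 1275 [0.113, 0.0104, 878.0, 0.0015]
12.65 [ 0.5105 -0.0929  0.0394] [-6.76  1.47 -0.88]
```

Caught again: the lid is held at about 0.115 rad with 6.7 N on the finger back. I retreat in tenths of a millimetre.

```bash
python3 -m pendant '[[[-0.003,0,0],0,0],[[-0.003,0,0],0,0],[[-0.003,0,0],0,0],[[-0.003,0,0],0,0]]'; python3 pl.py 18.png
```

```text
time_s: 12.98
position: [0.5107, -0.0929, 0.04]
tool_rot: [[0.013, -0.003, 1.0], [-1.0, 0.001, 0.013], [-0.001, -1.0, -0.003]]
ft_force: [-6.0, 1.7, -1.8]
grip_width: -0.0
side 969 [0.1303, 0.0123, 924.0, 0.0012]
top 1285 [0.1278, 0.0098, 923.0, 0.0016]
13.0833 [ 0.5107 -0.0929  0.04  ] [-5.82  1.67 -0.17]
```

```bash
python3 -m pendant '[[[-0.004,0,0],0,0],[[-0.004,0,0],0,0],[[-0.004,0,0],0,0],[[-0.004,0,0],0,0],[[-0.004,0,0],0,0],[[-0.004,0,0],0,0]]'; python3 pl.py 19.png
```

```text
time_s: 13.58
position: [0.5107, -0.0932, 0.0396]
tool_rot: [[0.013, -0.0, 1.0], [-1.0, 0.0, 0.013], [-0.0, -1.0, -0.0]]
ft_force: [-4.2, 2.6, -1.1]
grip_width: 0.0003
side 972 [0.1294, 0.0122, 931.0, 0.0012]
top 1296 [0.1253, 0.0099, 960.0, 0.0016]
13.6833 [ 0.5107 -0.0933  0.0395] [-3.74  2.42 -1.81]
```

```bash
python3 -m pendant '[[[-0.003,0,0],0,0],[[-0.003,0,0],0,0],[[-0.003,0,0],0,0],[[-0.003,0,0],0,0],[[-0.003,0,0],0,0]]'; python3 pl.py 20.png
```

```text
time_s: 14.1
position: [0.5106, -0.0938, 0.0393]
tool_rot: [[0.012, 0.001, 1.0], [-1.0, -0.001, 0.012], [0.001, -1.0, 0.001]]
ft_force: [-0.8, 1.0, -1.4]
grip_width: 0.0001
side 955 [0.1259, 0.0121, 918.0, 0.0012]
top 1311 [0.1187, 0.0102, 939.0, 0.0016]
14.2 [ 0.5106 -0.0938  0.0393] [-1.98  0.61 -1.57]
```

The forces now show friction carrying the lid (Fz −1.6 N). I move the finger straight down so the lid rides down with it.

```bash
python3 -m pendant '[[[0,0,-0.04],0,0],[[0,0,-0.05],0,0],[[0,0,-0.05],0,0],[[0,0,-0.05],0,0]]'; python3 pl.py 21.png
```

```text
time_s: 14.53
position: [0.5099, -0.0937, 0.0333]
tool_rot: [[0.012, -0.001, 1.0], [-1.0, -0.0, 0.012], [0.0, -1.0, -0.001]]
ft_force: [-4.0, -1.8, -1.1]
grip_width: -0.0001
side 959 [0.0848, 0.0122, 922.0, 0.0012]
top 1321 [0.0792, 0.0096, 945.0, 0.0016]
14.6333 [ 0.5099 -0.0936  0.0331] [-4.98 -2.88 -0.58]
```

```bash
python3 -m pendant '[[[-0.002,0,-0.05],0,0],[[-0.002,0,-0.05],0,0],[[-0.002,0,-0.05],0,0],[[-0.002,0,-0.05],0,0]]'; python3 pl.py 22.png
```

```text
time_s: 14.97
position: [0.5095, -0.0937, 0.0273]
tool_rot: [[0.012, -0.001, 1.0], [-1.0, -0.0, 0.012], [0.0, -1.0, -0.001]]
ft_force: [-5.8, -3.0, -1.7]
grip_width: -0.0001
side 970 [0.0478, 0.0122, 909.0, 0.0012]
top 1338 [0.0413, 0.0098, 972.0, 0.0016]
15.0667 [ 0.5095 -0.0937  0.0272] [-5.93 -3.61 -0.86]
```

```bash
python3 -m pendant '[[[-0.002,0,-0.04],0,0],[[-0.002,0,-0.04],0,0],[[-0.002,0,-0.04],0,0],[[-0.002,0,-0.04],0,0]]'; python3 pl.py 23.png
```

```text
time_s: 15.4
position: [0.5092, -0.0937, 0.0225]
tool_rot: [[0.012, -0.001, 1.0], [-1.0, -0.0, 0.012], [0.0, -1.0, -0.001]]
ft_force: [-5.4, -3.6, -1.6]
grip_width: 0.0002
side 978 [0.0132, 0.0124, 915.0, 0.0012]
top 1342 [0.011, 0.0101, 969.0, 0.0016]
15.5 [ 0.5092 -0.0937  0.0224] [-6.28 -4.03 -1.74]
```

```bash
python3 -m pendant '[[[-0.002,0,-0.03],0,0],[[-0.002,0,-0.03],0,0],[[-0.004,0,-0.02],0,0],[[-0.006,0,0],0,0],[[-0.01,0,0],0,0],[[-0.01,0,0],0,0],[[-0.01,0,0],0,0],[[-0.02,0,0],0,0]]'; python3 pl.py 24.png
```

```text
time_s: 16.17
position: [0.5086, -0.0934, 0.0206]
tool_rot: [[0.012, 0.002, 1.0], [-1.0, -0.0, 0.012], [0.0, -1.0, 0.002]]
ft_force: [0.1, 0.8, -0.3]
grip_width: 0.0002
side 985 [-0.0029, 0.0123, 935.0, 0.0012]
top 1332 [0.0007, 0.0098, 967.0, 0.0016]
16.2667 [ 0.5083 -0.0934  0.0206] [-0.04 -0.1   0.07]
```

The lid is shut at 0.00 rad in both views, with no force on the finger. I take the hand clear.

```bash
python3 -m pendant '[[[-0.3,0,0],0,0],[[-0.6,0,0],0,0],[[-0.6,0,0],0,0],[[0,0,0.6],0,0],[[0,0,1],0,0],[[0,0,1],0,0],[[0,0,1],0,0],[[0,0,1],0,0],[[-0.6,0,0.5],0,0],[[-0.8,0,0],0,0],[[0,0,0],0,0],[[0,0,0],0,0]]'; python3 pl.py 25.png
python3 - <<'E'
from h import *
for n in('side','top'):
    z=np.load(n+'25.npz')['im'];o=np.load(n+'0.npz')['im']
    cv2.imwrite('pics/cmp%s.png'%n,np.hstack([o,z])[:,:,::-1][:, :, :] if 0 else cv2.resize(np.vstack([o[100:340],z[100:340]])[:,:,::-1],(512,480)))
E
```

```text
time_s: 17.27
position: [0.42, -0.0933, 0.1736]
tool_rot: [[0.012, 0.001, 1.0], [-1.0, -0.0, 0.012], [0.0, -1.0, 0.001]]
ft_force: [0.5, -0.3, 0.7]
grip_width: -0.0001
side 1006 [0.0014, 0.012, 964.0, 0.0012]
top 1831 [-0.0, 0.0098, 1376.0, 0.0016]
17.3667 [ 0.421  -0.0935  0.1732] [ 0.69 -0.8   0.72]
```

View pics/cmpside.png

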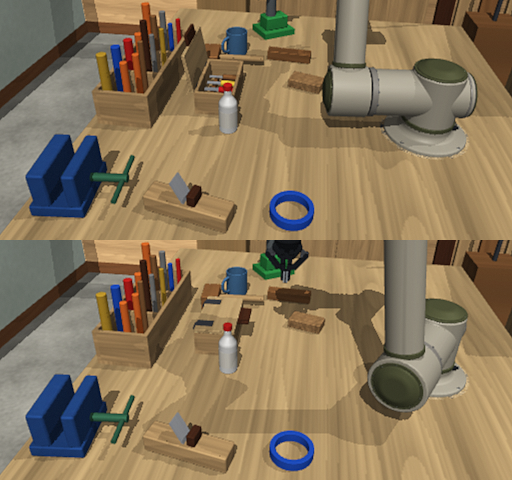

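View pics/cmptop.png

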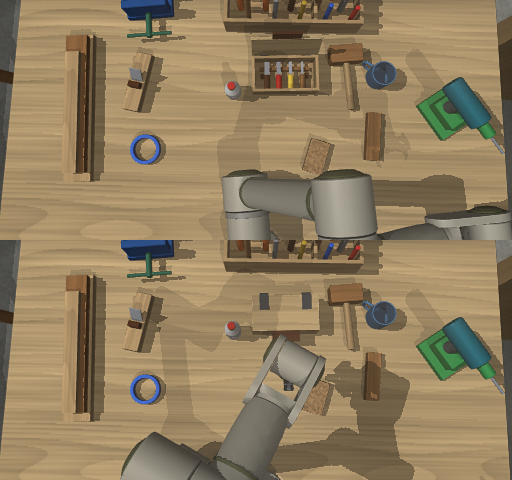

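The before-and-after views show the lid flat and shut on the case (side 218,320; top 285,312), the hand clear, and every bystander in its original place. I'm handing in.

```bash
python3 -c "
from rig import env
s=env.observe();print(s['time_s'],s['qvel'].round(2),s['ft_force'].round(2));print(env.close_job())"
```

```text
17.3667 [ 0.27  1.01 -0.61 -0.08  0.13 -0.06] [ 0.69 -0.8   0.72]
the job is handed in; nothing more can be done
None
```

The lid is shut and the job was handed in at about 17.4 s. I tipped the lid forward from behind the tongue, caught it on the back of the shut fingers at about 0.9 rad, and lowered it. The hand is clear.

**Slip:** at about 0.3 rad the lid slipped under the fingertip and fell freely at roughly 0.5 rad/s. I caught it again at about 0.12 rad, just above the 0.1 rad point where fast falling fails. I then took it down the rest of the way with about 6 N on the finger. The gentle part of the lowering was therefore interrupted once.

**Last checks:**
- **Lid:** 0.001 rad in the side view and 0.000 rad in the top view.
- **Contact:** none; the force readings were only noise.
- **Bystanders:** they look unmoved in the before-and-after pictures. I compared these by eye and did not measure positions.
- **Forces:** the highest reading I saw was about 7 N.

**Disagreement:** the fingertip in the images ended about 37 mm above the reported TCP. A test push that touched nothing agreed with the images, so I worked from the visible tip.

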